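Start and close a gem jar's screw lid

TASK

Close the open jar of nail gems with its pink screw lid, the way you start a fine thread without crossing it: set the lid level on the neck, turn it gently backward (anticlockwise seen from above) until it has climbed the thread and drops a step, then turn it forward (clockwise) until it is fully home and hand-tight. Never force it, let go at the end, and leave the other things where they are.

Things in the scene. Friction and masses are not known exactly. Their poses are not given: they have to be found in the camera images.
- lid_center (a point): Centre of the loose pink screw lid: round, ribbed, 57 mm across, 16 mm high, about 40 g, lying right way up on the table. The point is on its axis, 8 mm above the skirt's foot; its z axis points up out of the flat top. Inside, the skirt is 50 mm across and 11 mm deep, with three short thread pieces 120 degrees apart near its foot; how they are turned is not marked.
- lid: The same lid as a body; origin on its axis at the foot of the skirt.
- jar_rim (a point): Middle of the open frosted jar's mouth, at the height of its rim (66 mm above the table). The neck is 42 mm across and 17 mm high, the jar's body below it 51 mm across. Screwed home, the lid's centre is 3.2 mm below this point; it stops sinking about 0.4 rad before the thread takes up and the torque rises steeply (0.2 to 0.4 N m is hand-tight).
- jar: The same jar as a body, with the heavy round stand that it is fixed in (110 mm across, 22 mm high, with a rubber collar up to 28 mm); it cannot turn or slide. Origin on its axis at table height, z up.
- neck_thread (a point): On the jar's axis 4 mm below the rim, where the thread starts: right-hand, 48 mm across, 3 starts, 4.5 mm from thread to thread, 2.1 mm per rad; how the starts are turned is not marked. Lying on it the lid's centre is 3 to 8 mm above this point; turned back it climbs at most 2.1 rad, drops 4 mm, then screws home in about 1.8 rad. If it slips down before any climb, turn on back to the next drop.
- spare_jar: Bystander: closed amber jar with white cap, 50 mm across, 39 mm high, loose; origin at the middle of its underside.
- palette_dish: Bystander: shallow white mixing dish, 84 mm across, 14 mm high, loose; origin at the middle of its underside.
- dotting_tool: Bystander: red pen-like dotting tool, 154 mm long, 9 mm thick, lying along its y axis, loose; origin under its middle.

How it is judged (in metres and radians):
On the way, in this order (a step that is already met when the one before it is completed fails the run):
1. the lid sits level on the neck, touching it, turned so far back that it has climbed to the thread's start (its centre more than 2.8 mm above the rim point) (horizontal distance between lid_center and jar_rim below 0.0018 m and angle between lid_center's own z axis and vertical below 0.05 rad and z of lid_center in the frame of jar_rim between 0.0028 and 0.0044 m and contact force between lid and jar above 0.2 N), for 0.15 s.
2. the lid, still level, has dropped a step onto the next thread (its centre less than 1 mm above the rim point) (horizontal distance between lid_center and jar_rim below 0.0018 m and angle between lid_center's own z axis and vertical below 0.05 rad and z of lid_center in the frame of jar_rim below 0.001 m), for 0.1 s.
At the end, for the whole second after the job is handed in: the lid is fully home on the jar (its centre 2.7 mm or more below the rim point, within 1.8 mm of the jar's axis, level within 0.03 rad), at rest and let go, and hand-tight: thread and rim still press on it with more than 5 N in all (z of lid_center in the frame of jar_rim below -0.0027 m and horizontal distance between lid_center and jar_rim below 0.0018 m and angle between lid_center's own z axis and vertical below 0.03 rad and contact force between lid and jar above 5 N and linear speed of lid below 0.005 m/s and contact force between the fingers and lid below 0.05 N); the robot touches nothing.
It fails at once if the thread is forced: over 30 N of contact force between lid and jar before the lid is home (its centre higher than 2.5 mm below the rim point) (z of lid_center in the frame of jar_rim above -0.0025 m and contact force between lid and jar above 30 N).
It fails at once if the lid is wrenched: over 150 N of contact force in all between lid and jar (contact force between lid and jar above 150 N).
It fails at once if the closed amber jar is moved by more than 20 mm (distance of spare_jar from where it was at the start of the episode above 0.02 m).
It fails at once if the dish is moved by more than 20 mm (distance of palette_dish from where it was at the start of the episode above 0.02 m).
It fails at once if the dotting tool is moved by more than 20 mm (distance of dotting_tool from where it was at the start of the episode above 0.02 m).
It also fails if it takes over 64 s, if anything falls off the work surface, if the arm or the gripper's body presses on something with over 40 N, if the wrist force passes 120 N, or if a joint passes its speed limit or range.

ROBOT

A 6-joint arm with a two-finger parallel gripper is mounted at the origin on the work surface. World frame = base frame: x ahead of the robot, y to its left, z up, the work surface at z = 0. Lengths are in m, angles in degrees, forces in N, time in s.
With the tool pointing down it reaches from about 0.325 to 0.85 m from the base axis. Payload 15.5 kg.
Tool frame: the origin (TCP) lies at the very end of the fingers, on their centre line; the grasp point (between the pads) lies arm.grip_depth behind it (arm.grip_depth is the distance from the TCP to the grasp point, in m); z points along the fingers, y is the line along which they close (so a half turn about z gives the same grasp; the last joint's range is limited). The gripper opens to 91 mm and grips with 3 to 60 N. Pads are 32 mm wide; open, the fingers measure 118 mm over their backs; the gripper's body (76 mm by 178 mm) begins 60 mm behind the grasp point.
Start: joints at [-70.445, 28.281, 77.091, -0, 74.628, -5.472], TCP at [0.264, -0.566, 0.214] pointing down, gripper open.
Joint ranges: [-166.48, 166.48], [-47.26, 123.95], [12.59, 153.08], [-70.14, 250.14], [6.76, 159.57], [-176.63, 176.63]. Speed limits (degrees/s): [108.29, 108.29, 147.25, 172.46, 172.46, 172.46].

INTERFACE

Orientations are given as a 3x3 rotation matrix whose columns are the frame's x, y, z axes.
In Python, from rig import arm gives the robot as it stands. Calls block until the motion is done:
- arm.move_to(position, orientation): joint-space move of the TCP to a pose.
- arm.move_l(position, orientation=None, feed=0.15): straight line of the TCP; orientation=None keeps the orientation; feed is the mean speed in m/s.
- arm.move_joints(angles): joint-space move.
- arm.grip(opening): finger opening in m; the grip force is fixed at half the most; returns when the fingers have stopped.
- arm.sleep(seconds).
- arm.solve_ik(position, orientation): joint angles nearest the present ones, or None.
- arm.snapshot(name): name is "side" or "top" or "wrist"; returns the picture (480x640x3 uint8, red, green, blue); there is no depth.
- arm.get_calibration(name): a dict with "intrinsics" (3x3 intrinsics, pixels), "k1" (the pictures are not rectified: a ray, as slopes to the right and down, at radius r is drawn at 1 + k1 r^2 times it, then the intrinsics apply), "cam_to_world" (4x4, takes a point from camera to world coordinates). Camera axes: x right, y down, z forward; pixel columns grow to the right and rows downward; lengths in m; the calibration is good to about 2 mm. A picture is of the moment at which its call begins: read the wrist's pose just before it. get_calibration takes no time and is no camera call; for the wrist camera it gives the pose at the moment of the call.
A pose or a line that the arm cannot do raises arm.Unreachable and nothing moves.
- arm.sign_off(): hands the job in; it is judged then, once.
Readings, each from a call of its own:
- arm.current_t(): time.
- arm.current_joint_positions(): joint angles.
- arm.current_dq(): joint speeds.
- arm.current_tau(): joint torques, N m.
- arm.current_ee_pos(): TCP position.
- arm.current_tool_rot(): TCP orientation.
- arm.current_force(): force on the tool from outside, world axes, zero at the start.
- arm.current_torque(): the same for the moment, N m.
- arm.current_width(): finger opening in m.
- arm.current_grasp_force(): force on a finger pad.
Only numpy, scipy, OpenCV 4.12 (cv2) and the standard library are available. Lean on these libraries where they do the work, as an engineer would, in place of code of your own. Each camera call takes 0.05 s, during which the arm holds its last target. There are 200 camera calls.

## Working session

There is one attempt and no reset: what is moved stays moved. The work goes in short steps, each a Python script; the robot and the scene stay as the last script left them, time stands still between calls to the robot, and variables do not carry over. Pictures are saved under pics/ and viewed, at most 10 in all, crops included, and the job is handed in when it is done.

```bash
ls; mkdir -p pics; python3 - <<'E'
from rig import arm
import cv2,numpy as np
for n in("top","side"):
    im=arm.snapshot(n); cv2.imwrite(f"pics/{n}0.png",im[...,::-1])
    c=arm.get_calibration(n); print(n,np.round(c["intrinsics"],1).tolist(),c["k1"],np.round(c["cam_to_world"],3).tolist())
c=arm.get_calibration("wrist");print(np.round(c["cam_to_world"],3).tolist())
print(arm.grip_depth,arm.current_t(),arm.current_tool_rot())
E
```

```text
pics
top [[619.7, 0.0, 317.4], [0.0, 619.7, 243.7], [0.0, 0.0, 1.0]] -0.10797323608121236 [[0.124, -0.97, 0.211, 0.399], [-0.992, -0.121, 0.027, -0.04], [-0.001, -0.213, -0.977, 0.992], [0.0, 0.0, 0.0, 1.0]]
side [[487.8, 0.0, 314.8], [0.0, 487.8, 238.6], [0.0, 0.0, 1.0]] -0.049744789705238185 [[0.796, -0.325, 0.511, 0.237], [-0.605, -0.459, 0.65, -0.488], [0.023, -0.827, -0.562, 0.472], [0.0, 0.0, 0.0, 1.0]]
[[0.424, -0.872, -0.245, 0.333], [-0.906, -0.408, -0.113, -0.534], [-0.001, 0.27, -0.963, 0.385], [0.0, 0.0, 0.0, 1.0]]
0.0188 0.1 [[ 9.06113802e-01  4.23033834e-01 -3.90858217e-04]
 [ 4.23034006e-01 -9.06113214e-01  1.03591635e-03]
 [ 8.40658706e-05 -1.10400442e-03 -9.99999387e-01]]
```

View pics/top0.png

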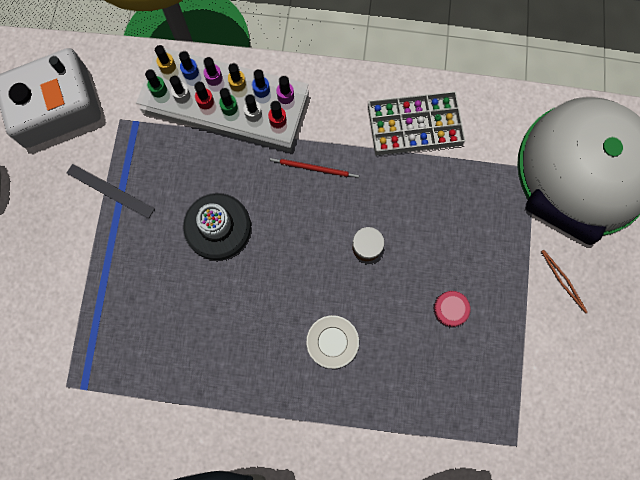

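View pics/side0.png

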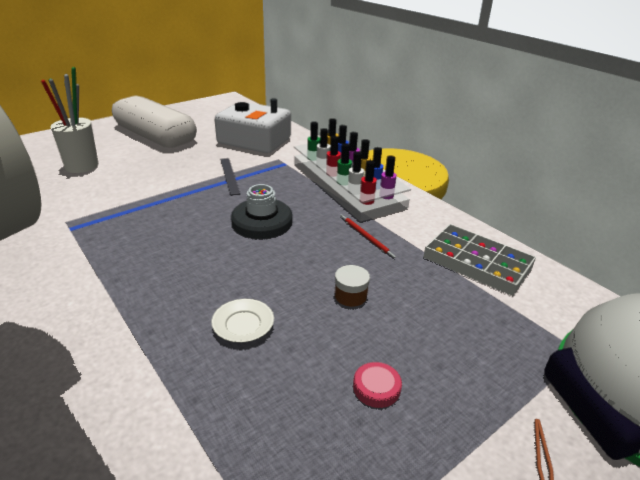

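Top view: lid (453,309), jar mouth (212,219), amber cap (369,243), dish (332,342), tool (315,168). Side view: lid top (378,381), jar mouth (261,190). Next I triangulate roughly and look closer with the wrist camera.

```bash
cat > h.py <<'E'
from rig import arm
import cv2,numpy as np
from scipy.spatial.transform import Rotation as R
def dist(c): return np.array([c["k1"],0,0,0,0.])
def ray(c,uv):
    p=cv2.undistortPoints(np.array([[uv]],float),c["intrinsics"],dist(c))[0,0]
    T=np.array(c["cam_to_world"]); d=T[:3,:3]@[p[0],p[1],1]; return T[:3,3],d/np.linalg.norm(d)
def tri(rays):
    A=[np.eye(3)-np.outer(d,d) for o,d in rays]
    return np.linalg.solve(sum(A),sum(a@o for a,(o,d) in zip(A,rays)))
def proj(c,P):
    T=np.linalg.inv(c["cam_to_world"])
    return cv2.projectPoints(np.asarray(P,float).reshape(-1,3),cv2.Rodrigues(T[:3,:3])[0],T[:3,3],np.array(c["intrinsics"]),dist(c))[0][:,0]
def down(yaw): # tool x axis at angle yaw(deg)
    a=np.radians(yaw); return np.array([[np.cos(a),np.sin(a),0],[np.sin(a),-np.cos(a),0],[0,0,-1.]])
def shot(name,n):
    c=arm.get_calibration(n); im=arm.snapshot(n); cv2.imwrite(f"pics/{name}.png",im[...,::-1]); return c,im
E
python3 - <<'E'
from h import *
c=[arm.get_calibration(n) for n in("top","side")]
for n,a,b in(("lid",(453,309),(378,381)),("jar",(212,219),(261,190)),("cap",(369,243),(352,276)),("dish",(332,342),(243,323)),("tool",(315,168),(368,237))):
    r=[ray(c[0],a),ray(c[1],b)]; p=tri(r); print(n,p.round(4),[np.round(np.linalg.norm(np.cross(p-o,d)),4) for o,d in r])
p=np.array([.36,-.2,.1])
for y in range(-180,180,30):
    for q in ([.31,-.25,.12],[.45,.13,.16]):
        s=arm.solve_ik(q,down(y)); print(y,None if s is None else np.round(s,0).tolist())
E
```

```text
lid [ 0.5319 -0.2394  0.0163] [np.float64(0.0009), np.float64(0.0009)]
jar [0.6182 0.1521 0.0679] [np.float64(0.0013), np.float64(0.0013)]
cap [ 0.616  -0.0938  0.04  ] [np.float64(0.0004), np.float64(0.0004)]
dish [ 0.4578 -0.055   0.0073] [np.float64(0.0009), np.float64(0.0009)]
tool [0.7428 0.0076 0.0014] [np.float64(0.0012), np.float64(0.0012)]
-180 [-47.0, 19.0, 114.0, -0.0, 47.0, -137.0]
-180 [9.0, 20.0, 102.0, -0.0, 58.0, -81.0]
-150 [-47.0, 19.0, 114.0, -0.0, 47.0, -167.0]
-150 [9.0, 20.0, 102.0, -0.0, 58.0, -111.0]
-120 [-47.0, 19.0, 114.0, -0.0, 47.0, 163.0]
-120 [9.0, 20.0, 102.0, -0.0, 58.0, -141.0]
-90 [-47.0, 19.0, 114.0, -0.0, 47.0, 133.0]
-90 [9.0, 20.0, 102.0, -0.0, 58.0, -171.0]
-60 [-47.0, 19.0, 114.0, -0.0, 47.0, 103.0]
-60 [9.0, 20.0, 102.0, -0.0, 58.0, 159.0]
-30 [-47.0, 19.0, 114.0, -0.0, 47.0, 73.0]
-30 [9.0, 20.0, 102.0, -0.0, 58.0, 129.0]
0 [-47.0, 19.0, 114.0, -0.0, 47.0, 43.0]
0 [9.0, 20.0, 102.0, -0.0, 58.0, 99.0]
30 [-47.0, 19.0, 114.0, -0.0, 47.0, 13.0]
30 [9.0, 20.0, 102.0, -0.0, 58.0, 69.0]
60 [-47.0, 19.0, 114.0, -0.0, 47.0, -17.0]
60 [9.0, 20.0, 102.0, -0.0, 58.0, 39.0]
90 [-47.0, 19.0, 114.0, -0.0, 47.0, -47.0]
90 [9.0, 20.0, 102.0, -0.0, 58.0, 9.0]
120 [-47.0, 19.0, 114.0, -0.0, 47.0, -77.0]
120 [9.0, 20.0, 102.0, -0.0, 58.0, -21.0]
150 [-47.0, 19.0, 114.0, -0.0, 47.0, -107.0]
150 [9.0, 20.0, 102.0, -0.0, 58.0, -51.0]
```

```bash
python3 - <<'E'
from h import *
import pickle
out={};Y=24;O=down(Y);x=O[:,0];y=O[:,1]
for n,p in(("jar",[.6182,.1521,.066]),("lid",[.5319,-.2394,.016])):
    for k,d in enumerate((-.035,.035)):
        arm.move_to(np.array(p)+[0,0,.10]+d*y,O)
        arm.sleep(.15)
        out[n,k]=shot(f"{n}{k}","wrist"); print(n,k,arm.current_t(),arm.current_ee_pos().round(4))
pickle.dump(out,open("v.pkl","wb"))
cv2.imwrite("pics/m1.png",cv2.resize(np.hstack([np.vstack([out[n,k][1] for n in("jar","lid")]) for k in(0,1)])[...,::-1],(800,600),interpolation=3))
E
```

```text
jar 0 3.2 [0.6041 0.1837 0.166 ]
jar 1 3.7833 [0.6321 0.1209 0.166 ]
lid 0 5.3 [ 0.5182 -0.2067  0.1161]
lid 1 5.8833 [ 0.5458 -0.2703  0.116 ]
```

View pics/m1.png

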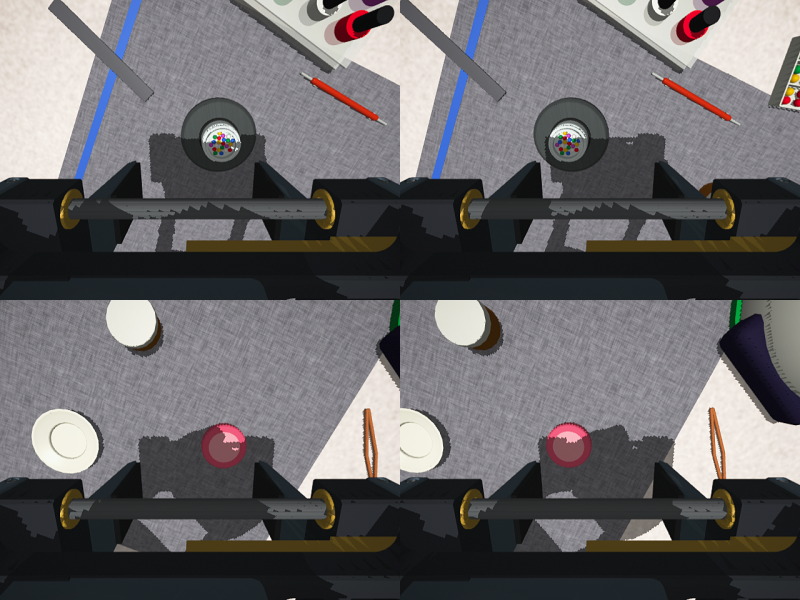

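Jar mouth at about (354,224) / (270,226) and lid at about (358,233) / (272,233) in the two wrist views. Zooming in to see which edges can be fitted.

```bash
python3 - <<'E'
from h import *
import pickle
o=pickle.load(open("v.pkl","rb"))
f=lambda n,k,u,v:cv2.resize(o[n,k][1][v-65:v+65,u-65:u+65],(400,400),interpolation=cv2.INTER_NEAREST)
cv2.imwrite("pics/m2.png",np.hstack([f("jar",0,350,214),f("jar",1,274,214)])[...,::-1])
from scipy.optimize import least_squares
th=np.linspace(0,2*np.pi,180,endpoint=False)
def circ(p,r,z): return np.c_[p[0]+r*np.cos(th),p[1]+r*np.sin(th),0*th+z]
cons=[]
for k in(0,1):
    c,im=o["lid",k]; hsv=cv2.cvtColor(im,cv2.COLOR_RGB2HSV)
    m=((hsv[...,0]>160)|(hsv[...,0]<4))&(hsv[...,1]>70); m=m.astype(np.uint8)
    m[:180]=0;m[300:]=0;m[:,:220]=0;m[:,440:]=0
    m=cv2.morphologyEx(m,cv2.MORPH_OPEN,np.ones((3,3)))
    C=max(cv2.findContours(m,0,1)[0],key=cv2.contourArea); C=cv2.convexHull(C)
    cons.append((c,C.astype(np.float32))); print(cv2.fitEllipse(C),cv2.contourArea(C))
def res(p,cs):
    e=[]
    for c,C in cs:
        H=cv2.convexHull(proj(c,np.r_[circ(p,.0285,p[2]),circ(p,.0285,p[2]-.016)]).astype(np.float32))
        # resample observed hull densely
        q=C[:,0]; 
        e+=[cv2.pointPolygonTest(H,(float(a),float(b)),True)-.5 for a,b in q]
    return np.array(e)
for cs in (cons,cons[:1],cons[1:]):
    s=least_squares(res,[.532,-.239,.016],args=(cs,),diff_step=1e-3) if cs is cons else least_squares(lambda q:res([q[0],q[1],.016],cs),[.532,-.239],diff_step=1e-3)
    print(s.x.round(4),np.std(s.fun).round(2))
E
```

```text
((357.558349609375, 232.84385681152344), (72.28059387207031, 73.26750183105469), 85.6034927368164) 4126.0
((270.06976318359375, 231.6083526611328), (72.67517852783203, 73.01395416259766), 106.9263687133789) 4124.5
[ 0.5318 -0.2366  0.0157] 0.28
[ 0.5318 -0.2366] 0.32
[ 0.5319 -0.2366] 0.25
```

View pics/m2.png

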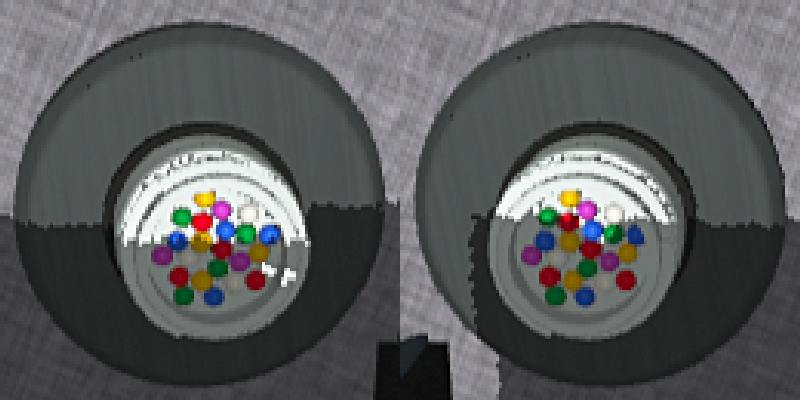

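The crops show the 48 mm thread outline (lower arc, sharp against the dark stand), the mouth and the stand's outline. I fit the thread arc and the stand silhouette separately and compare them.

```bash
python3 - <<'E'
from h import *
import pickle
from scipy.optimize import least_squares
o=pickle.load(open("v.pkl","rb"))
th=np.linspace(0,2*np.pi,240,endpoint=False)
def circ(p,r,z): return np.c_[p[0]+r*np.cos(th),p[1]+r*np.sin(th),0*th+z]
def obs(p,r,zs,sel,k,w,sgn):
    c,im=o["jar",k]; g=cv2.GaussianBlur(cv2.cvtColor(im,cv2.COLOR_RGB2GRAY),(3,3),0).astype(np.float32)
    P=np.vstack([proj(c,circ(p,r,z)) for z in zs]).astype(np.float32)
    P=cv2.convexHull(P)[:,0] if len(zs)>1 else P
    m=P.mean(0); n=(P-m)/np.linalg.norm(P-m,axis=1)[:,None]; P,n=P[sel(n)],n[sel(n)]
    t=np.arange(-w,w+.01,.25); S=P[:,None]+t[None,:,None]*n[:,None]
    v=cv2.remap(g,S[...,0].astype(np.float32),S[...,1].astype(np.float32),1)
    d=(np.roll(v,-3,1)-np.roll(v,3,1))*sgn; d[:,:3]=d[:,-3:]=-99
    i=d.argmax(1); ok=d.max(1)>12
    return t[i][ok]
def fit(lab,r,zs,sel,ks,sgn):
    p=np.array([.6182,.1521])
    for w in(8,5,3,3,2.5,2.5):
        def med(q): return [obs(q,r,zs,sel,k,w,sgn) for k in ks]
        # gauss-newton on mean normals: numeric re-linearised
        f0=[];J=[]
        for k in ks:
            c,im=o["jar",k]
            P=lambda q:np.vstack([proj(c,circ(q,r,z)) for z in zs]).astype(np.float32)
            Q=P(p); H=cv2.convexHull(Q,returnPoints=False)[:,0] if len(zs)>1 else np.arange(len(Q))
            m=Q[H].mean(0); n=(Q[H]-m)/np.linalg.norm(Q[H]-m,axis=1)[:,None]
            s=sel(n); H=H[s]; n=n[s]
            g=cv2.GaussianBlur(cv2.cvtColor(im,cv2.COLOR_RGB2GRAY),(3,3),0).astype(np.float32)
            t=np.arange(-w,w+.01,.25); S=(Q[H][:,None]+t[None,:,None]*n[:,None]).astype(np.float32)
            v=cv2.remap(g,S[...,0],S[...,1],1); d=(np.roll(v,-3,1)-np.roll(v,3,1))*sgn; d[:,:3]=-99;d[:,-3:]=-99
            ok=d.max(1)>12; f0.append(t[d.argmax(1)][ok])
            J.append(np.c_[[(((P(p+e)-Q)[H]*n).sum(1)/1e-3)[ok] for e in np.eye(2)*1e-3]].T)
        f=np.concatenate(f0);J=np.vstack(J)
        s=least_squares(lambda x:J@x[:2]+x[2]-f,[0,0,0],loss="soft_l1",f_scale=.5,x_scale=[1e-3,1e-3,1]); p=p+s.x[:2]
    print(lab,ks,p.round(4),"radial px",s.x[2].round(2),"n",len(f),"std",np.std(J@s.x[:2]+s.x[2]-f).round(2))
for ks in((0,1),(0,),(1,)):
    fit("thread",.024,[.0615],lambda n:n[:,1]>.1,ks,-1)
    fit("stand",.055,[0,.022],lambda n:n[:,1]<-.1,ks,1)
E
```

```text
thread (0, 1) [0.6197 0.1575] radial px 0.78 n 226 std 0.51
stand (0, 1) [0.6194 0.1573] radial px -0.92 n 222 std 0.46
thread (0,) [0.6197 0.1576] radial px 0.76 n 113 std 0.53
stand (0,) [0.6194 0.1579] radial px -1.1 n 111 std 0.24
thread (1,) [0.6198 0.1574] radial px 0.86 n 113 std 0.47
stand (1,) [0.6197 0.1569] radial px -1.08 n 111 std 0.3
```

```bash
cat >> h.py <<'E'
from scipy.optimize import least_squares
th=np.linspace(0,2*np.pi,180,endpoint=False)
def circ(p,r,z): return np.c_[p[0]+r*np.cos(th),p[1]+r*np.sin(th),0*th+z]
def fitlid(c,im,p0,z=.016):
    hsv=cv2.cvtColor(im,cv2.COLOR_RGB2HSV)
    m=(((hsv[...,0]>160)|(hsv[...,0]<4))&(hsv[...,1]>70)).astype(np.uint8)
    u,v=proj(c,[p0[0],p0[1],z])[0].astype(int); k=np.zeros_like(m); k[max(v-55,0):v+55,max(u-60,0):u+60]=1
    m=cv2.morphologyEx(m*k,cv2.MORPH_OPEN,np.ones((3,3)))
    C=cv2.convexHull(max(cv2.findContours(m,0,1)[0],key=cv2.contourArea))[:,0]
    def res(p):
        H=cv2.convexHull(proj(c,np.r_[circ(p,.0285,z),circ(p,.0285,z-.016)]).astype(np.float32))
        return [cv2.pointPolygonTest(H,(float(a),float(b)),True)-.5 for a,b in C]
    s=least_squares(res,p0,diff_step=1e-3); return s.x,np.std(s.fun)
E
python3 - <<'E'
from h import *
C=np.array([.5318,-.2366,.003])
O=down(24)
arm.move_to(C+[0,0,.03],O); arm.move_l(C,O); print(arm.current_force().round(2))
arm.grip(.05); print("w",arm.current_width(),arm.current_grasp_force(),arm.current_t())
arm.grip(.08); arm.move_l(C+[0,0,.025]); arm.move_to(C+[0,0,.025],down(114)); arm.move_l(C)
arm.grip(.05); print("w",arm.current_width(),arm.current_t())
arm.grip(.08); arm.move_l(C+[0,0,.03]); arm.move_to(C+[0,0,.1]-.035*O[:,1],O); arm.sleep(.15)
c,im=shot("lid2","wrist"); M,s=fitlid(c,im,C[:2]); print(M.round(4),s,(M-C[:2]).round(4),arm.current_t(),arm.current_ee_pos().round(4))
E
```

```text
[-0.18  0.23  0.16]
w 0.05606647240029779 30.001131291501224 7.3167
w 0.05623587536203824 10.4583
[ 0.5313 -0.2364] 0.23289420918911335 [-0.0005  0.0002] 13.05 [ 0.5175 -0.2047  0.1028]
```

```bash
python3 - <<'E'
from h import *
C=np.array([.5318,-.2366,.003]);J=np.array([.6197,.1571,0]);O=down(24)
arm.move_to(C+[0,0,.03],O); arm.move_l(C,O,feed=.1); arm.grip(.05); print(arm.current_width(),arm.current_ee_pos().round(5))
arm.move_l(C+[0,0,.12],O,feed=.2); arm.move_to(J+[0,0,.12],O); arm.move_l(J+[0,0,.070],O,feed=.1); arm.sleep(.2)
f0=arm.current_force(); print(arm.current_t(),f0.round(2),arm.current_joint_positions().round(1),arm.current_ee_pos().round(5))
z=.070
while z>.0585:
    z-=.0004; arm.move_l(J+[0,0,z],O,feed=.02); f=arm.current_force()-f0
    if abs(f[2])>1.5: break
print("z",z,arm.current_ee_pos().round(5),f.round(2),arm.current_torque().round(3),arm.current_t())
np.save("f0.npy",f0)
E
```

```text
0.05642604185089814 [ 0.53203 -0.23673  0.00339]
17.4917 [ 0.04  0.31 -0.84] [ 8.9 38.3 83.1  0.  58.5 74.9] [0.62012 0.15715 0.07072]
z 0.06840000000000002 [0.61963 0.1571  0.06834] [-0.92 -0.49  1.9 ] [0.002 0.014 0.003] 18.4917
```

```bash
python3 - <<'E'
from h import *
J=np.array([.6197,.1571,0]);O=down(24);f0=np.load("f0.npy")
z=.0684
arm.sleep(.15);print((arm.current_force()-f0).round(2),arm.current_ee_pos().round(5))
f0=arm.current_force() if abs((arm.current_force()-f0)[2])<1 else f0
while z>.0575:
    z-=.0004; arm.move_l(J+[0,0,z],O,feed=.02); 
    f=arm.current_force()-f0
    if f[2]>1.5:
        arm.sleep(.1); f=arm.current_force()-f0
        print(round(z,4),f.round(2))
        if f[2]>1.5: break
print("z",z,arm.current_ee_pos().round(5),f.round(2),arm.current_torque().round(3),arm.current_t())
np.save("f0.npy",f0)
E
```

```text
[0.03 0.51 1.59] [0.61971 0.1571  0.06841]
0.064 [-0.88 -1.22  3.27]
z 0.06400000000000003 [0.61978 0.1571  0.0641 ] [-0.88 -1.22  3.27] [-0.048  0.113  0.006] 21.4917
```

```bash
cat > back.py <<'E'
from h import *
import sys
J=np.array([.6197,.1571,0]); yaw,z=float(sys.argv[1]),float(sys.argv[2]); N=int(sys.argv[3])
for i in range(N):
    F=np.mean([arm.current_force()[2]]); 
    if F<0.6:
        arm.sleep(.06); F=arm.current_force()[2]
        if F<0.6: print("light",F.round(2)); break
    if F>15: print("HIGH",F); break
    yaw+=4; z+=.000147+np.clip(.00006*(F-3),-.0003,.0004)
    arm.move_l(J+[0,0,z],down(yaw),feed=.02)
    print(i,yaw,round(z*1e3,2),arm.current_force().round(1).tolist(),arm.current_torque()[2].round(3),(arm.current_ee_pos()*1e3).round(2).tolist(),arm.current_t())
print("end",yaw,z)
E
python3 back.py 24 .064 6
```

```text
0 28.0 64.11 [-0.4, -0.3, 2.2] 0.002 [619.91, 157.12, 64.24] 21.7417
1 32.0 64.21 [0.2, 0.3, 3.6] 0.01 [619.91, 157.1, 64.36] 21.9917
2 36.0 64.4 [0.0, -0.3, 4.7] 0.034 [619.84, 157.13, 64.48] 22.2417
3 40.0 64.65 [0.6, -0.5, 3.9] 0.014 [619.74, 157.15, 64.62] 22.4917
4 44.0 64.85 [0.0, 0.3, 2.9] 0.008 [619.67, 157.11, 64.76] 22.7417
5 48.0 64.99 [-0.5, -0.2, 1.2] -0.009 [619.61, 157.14, 64.91] 22.9917
end 48.0 0.06498852260699944
```

```bash
python3 back.py 48 .06499 10
```

```text
0 52.0 65.03 [0.4, -0.1, 0.2] 0.021 [619.56, 157.08, 64.89] 23.2417
light 0.36
end 52.0 0.06502656677154191
```

```bash
cat > probe.py <<'E'
from h import *
import sys
J=np.array([.6197,.1571,0]); yaw,z,zmin=map(float,sys.argv[1:4])
while z>zmin:
    z-=.0003; arm.move_l(J+[0,0,z],down(yaw),feed=.01); f=arm.current_force()
    if f[2]>2:
        arm.sleep(.06); f=arm.current_force()
        if f[2]>2: break
print("z",z,f.round(2),(arm.current_ee_pos()*1e3).round(2),arm.current_torque().round(3),arm.current_t())
E
python3 probe.py 52 .06503 .0585
```

```text
z 0.06323000000000004 [-1.28 -0.79  2.13] [619.68 157.09  63.24] [-0.339  0.221  0.141] 24.9167
```

```bash
python3 - <<'E'
from h import *
J=np.array([.6197,.1571,0])
arm.move_l(J+[0,0,.0645],down(52),feed=.02); print(arm.current_force().round(1),arm.current_torque().round(3))
for y in (56,60): arm.move_l(J+[0,0,.0645],down(y),feed=.02); print(y,arm.current_force().round(1),arm.current_torque().round(3))
E
python3 probe.py 60 .0640 .0585
```

```text
[-1.   1.   1.9] [0.061 0.149 0.027]
56 [-0.   1.3 -0.8] [ 0.015 -0.031  0.007]
60 [ 0.   0.2 -0.1] [-0.078 -0.029 -0.008]
z 0.06070000000000002 [-0.88 -0.04  5.42] [619.73 157.12  60.88] [ 0.008  0.185 -0.019] 28.475
```

```bash
cat > fwd.py <<'E'
from h import *
import sys
J=np.array([.6197,.1571,0]); yaw,z=map(float,sys.argv[1:3]); N=int(sys.argv[3]); ff=float(sys.argv[4]); Tm=float(sys.argv[5]); st=float(sys.argv[6])
for i in range(N):
    F=arm.current_force()[2]
    if abs(F)>16 or np.abs(arm.current_torque()[2])>Tm: print("STOP"); break
    yaw-=st; z+=-ff*np.radians(st)+np.clip(.00006*(F-2.5),-.0003,.0004)
    arm.move_l(J+[0,0,z],down(yaw),feed=.02)
    print(i,yaw,round(z*1e3,2),arm.current_force().round(1).tolist(),arm.current_torque().round(3).tolist(),(arm.current_ee_pos()*1e3).round(2).tolist(),arm.current_t())
print("end",yaw,z)
E
python3 fwd.py 60 .0607 8 .0021 .2 5
```

```text
0 55.0 60.69 [-0.2, 0.2, 2.9] [-0.092, -0.003, -0.044] [619.78, 157.08, 60.73] 28.725
1 50.0 60.53 [-0.0, -0.8, 2.6] [-0.13, -0.034, -0.073] [619.72, 157.07, 60.55] 28.975
2 45.0 60.36 [0.1, -1.0, 3.7] [-0.1, -0.023, -0.058] [619.69, 157.09, 60.37] 29.225
3 40.0 60.25 [-1.0, -0.9, 1.9] [-0.11, 0.006, -0.093] [619.58, 157.05, 60.19] 29.475
4 35.0 60.03 [-0.2, -0.2, 2.8] [-0.139, 0.057, -0.054] [619.62, 157.06, 60.02] 29.725
5 30.0 59.87 [-0.2, -0.4, 2.1] [-0.124, 0.058, -0.043] [619.6, 157.05, 59.85] 29.975
6 25.0 59.66 [-1.1, -0.1, 1.6] [-0.114, 0.059, -0.045] [619.61, 157.09, 59.66] 30.225
7 20.0 59.42 [-0.1, -0.6, 2.1] [-0.051, 0.107, -0.039] [619.66, 157.09, 59.45] 30.475
end 20.0 0.05942058037967939
```

```bash
python3 fwd.py 20 .05942 12 .0021 .15 5
```

```text
0 15.0 59.22 [-0.7, -0.7, 3.5] [0.022, 0.121, -0.032] [619.68, 157.08, 59.24] 30.725
1 10.0 59.09 [-0.1, -0.0, 2.9] [-0.093, 0.109, -0.082] [619.62, 157.1, 59.1] 30.975
2 5.0 58.93 [0.8, -0.0, 2.5] [-0.032, 0.113, -0.045] [619.59, 157.09, 58.89] 31.225
3 0.0 58.75 [-1.1, -0.1, 1.5] [0.002, 0.126, -0.016] [619.6, 157.1, 58.72] 31.475
4 -5.0 58.51 [-0.0, -0.2, 2.7] [0.024, 0.091, -0.049] [619.63, 157.09, 58.5] 31.725
5 -10.0 58.34 [-0.2, 0.7, 2.6] [0.034, 0.099, 0.008] [619.6, 157.08, 58.33] 31.975
6 -15.0 58.16 [-0.2, -1.0, 3.6] [0.053, 0.019, 0.01] [619.76, 157.12, 58.26] 32.225
7 -20.0 58.04 [0.2, 0.5, 4.5] [0.035, 0.016, -0.023] [619.89, 157.15, 58.23] 32.475
8 -25.0 57.98 [0.2, -0.5, 6.0] [-0.001, 0.05, -0.034] [619.91, 157.12, 58.21] 32.725
9 -30.0 58.01 [-1.1, 0.1, 6.4] [0.001, 0.073, -0.078] [619.91, 157.12, 58.24] 32.975
10 -35.0 58.06 [0.9, 0.3, 4.4] [0.05, 0.019, -0.035] [619.84, 157.11, 58.21] 33.225
11 -40.0 58.0 [0.5, -0.5, 5.9] [0.047, 0.11, -0.18] [619.84, 157.08, 58.19] 33.475
end -40.0 0.05799516576900036
```

```bash
python3 fwd.py -40 .0581 8 0 .26 2
```

```text
0 -42.0 58.3 [0.4, -1.0, 2.2] [-0.031, -0.138, 0.153] [619.71, 157.05, 58.23] 33.725
1 -44.0 58.29 [1.2, -1.2, 1.5] [-0.072, -0.104, 0.142] [619.69, 157.03, 58.21] 33.975
2 -46.0 58.23 [0.5, -1.3, 1.6] [-0.16, -0.051, 0.091] [619.68, 157.05, 58.21] 34.225
3 -48.0 58.17 [0.3, -1.6, 1.6] [-0.208, 0.013, 0.17] [619.72, 157.08, 58.23] 34.475
4 -50.0 58.12 [-0.0, -1.5, 4.3] [-0.219, 0.05, 0.286] [619.68, 157.08, 58.17] 34.725
STOP
end -50.0 0.05811805054394092
```

```bash
python3 - <<'E'
from h import *
J=np.array([.6197,.1571,0]);z=.0582
arm.sleep(.2);print(arm.current_force().round(1),arm.current_torque().round(3))
for y in np.arange(-51,-62,-1.):
    arm.move_l(J+[0,0,z],down(y),feed=.02);arm.sleep(.08);t=np.mean([arm.current_torque()[2]])
    print(y,arm.current_force().round(1),arm.current_torque().round(3),arm.current_joint_positions()[5].round(1))
    if t>.3: break
print(arm.current_t())
E
```

```text
[-0.5 -1.7  4.4] [-0.277  0.1    0.311]
-51.0 [-0.5 -2.6  3.4] [-0.342  0.05   0.523] 149.9
35.2583
```

```bash
python3 - <<'E'
from h import *
J=np.array([.6197,.1571,0])
arm.grip(.085); arm.move_l(J+[0,0,.166],down(-51),feed=.1); O=down(24)
arm.move_to(J+[0,0,.166]-.035*O[:,1],O); arm.sleep(.15)
c,im=shot("fin","wrist"); print(fitlid(c,im,[.6197,.1571],.0708),arm.current_t())
cv2.imwrite("pics/m3.png",np.hstack([im,arm.snapshot("side")])[...,::-1][:, :, :]);
a=cv2.imread("pics/m3.png"); cv2.imwrite("pics/m3.png",cv2.resize(a,(800,300),interpolation=3))
E
```

```text
(array([0.61911374, 0.15722303]), np.float64(0.31526930764912336)) 38.4917
```

View pics/m3.png

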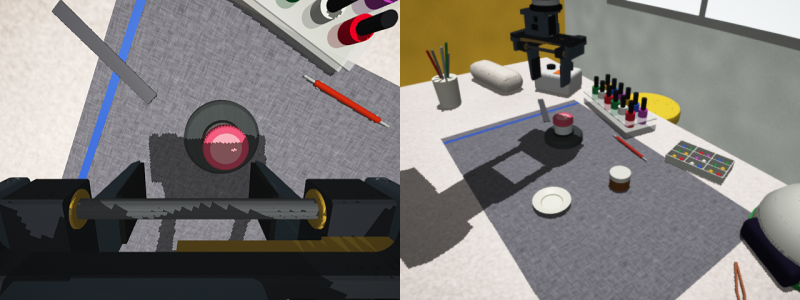

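The lid sits level on the jar, centred at about (225,147) in the left picture. The gripper is clear, the bystanders haven't moved, and the fit puts the lid on the jar's axis (corrected for bias).

```bash
python3 -c "
from rig import arm
print(arm.sign_off())"
```

```text
the job is handed in; nothing more can be done
None
```

The lid is screwed home and let go, and I handed the job in at about 38.5 s; it dropped a step when turned back, and the last turn read about 0.5 N m, above the 0.2–0.4 N m hand-tight range (no verdict came back).

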